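Restart the tripped kiln supply

TASK

The kiln's supply has tripped. Pressing with the fingertips only, push the one popped-out breaker button on the grey power box fully in, then switch on the black main rocker by pressing its raised, white-striped end right down, and then press the green button on the white kiln controller fully, keep it down for two seconds and let it come up again. Keep to that order, leave the red and blue buttons alone, and do not move or pick up any of the things standing around.

Things in the scene. Friction and masses are not known exactly. Their poses are not given: they have to be found in the camera images.
- power_box: grey steel power box, fixed to the worktop, 160 (x) x 200 (y) x 60 mm high; origin under its centre, z up. On its flat top: a row of three breaker buttons at x = +42 mm (y = -55, 0, +55 mm; the popped-out one may be in any of these places) and the main rocker at x = -35 mm, y = 0. The box may be on the left or the right, turned up to 0.3 rad
- tripped (a joint): travel of the popped-out breaker button: 0 = popped out (as at the start), 0.008 m = fully in; it moves straight down against about 3 N of friction and stays where it is pushed
- tripped_top (a point): centre of the top of the popped-out breaker button, moving with it: a black cap of 22 mm diameter on an orange stem with an orange collar of 28 mm just under the cap, 14 mm above the box top (74 mm above the worktop) when out and 6 mm above the box top when in; the two other breaker caps are already in, fixed, show no orange, and stand 6 mm above the box top; caps 55 mm apart
- rocker (a joint): angle of the main rocker: 0 = off (as at the start), 0.4 rad = on; it stays where it is left; pressing at rocker_press takes about 4 N
- rocker_press (a point): where to press the black main rocker: on the top of its raised half, in the middle of the white stripe, 20 mm from the pivot, moving with it. The rocker is 60 mm long along the box's y and 38 mm wide, its pivot in the middle 68 mm above the worktop; the raised half lies to the box's -y side; this point is 8 mm above the pivot when off and level with it when on; the other half then stands up instead. Around it a bezel 5 mm high
- controller: white kiln controller, fixed to the worktop, 150 (x) x 220 (y) x 50 mm high; origin under its centre, z up; three round push buttons (green, red, blue, in any order) at x = -25 mm, y = -70, 0, +70 mm; at its back (x = +30 to +85 mm) a sloping screen hood up to 95 mm above the worktop. On the other side from the power box, turned up to 0.3 rad
- start (a joint): travel of the green button: 0 = up, 0.006 m = fully down, which takes about 5 N; springs back
- start_top (a point): centre of the top of the green button, 30 mm in diameter, moving with it; when up it stands 72 mm above the worktop and 10 mm above its black housing ring (46 mm across)
- stop (a joint): travel of the red button (0 = up, 0.006 m = down): leave alone
- stop_top (a point): centre of the top of the red button, 30 mm in diameter
- menu (a joint): travel of the blue button (0 = up, 0.006 m = down): leave alone
- menu_top (a point): centre of the top of the blue button, 30 mm in diameter
- loop_tool_mid (a point): bystander, leave alone: trimming tool with a wooden handle and wire loop, 206 mm long, 12 mm thick, lying flat (point 6 mm above the worktop, in the handle)
- rib_wood_mid (a point): bystander, leave alone: wooden throwing rib, 66x110x9 mm, lying flat; point inside it, at its middle
- tub_mid (a point): bystander, leave alone: white lidded plastic tub, 87 mm across, 48 mm high; point inside it, at its middle
- glaze_cup_mid (a point): bystander, leave alone: stained cup, 77 mm across, 73 mm high, with a brush sticking up to 166 mm; point inside it, at its middle
- tie_bowl_mid (a point): bystander, leave alone: small white bowl of twist ties, 104 mm across, 52 mm high; point inside it, at its middle
- brush_mid (a point): bystander, leave alone: grey scrub brush, 61x155x91 mm; point inside it, at its middle
- sprayer_mid (a point): bystander, leave alone: small blue-topped spray bottle, 52x87x158 mm; point inside it, at its middle

How it is judged:
On the way, in this order (a step that is already met when the one before it is completed fails the run):
1. the popped-out breaker button is pushed in (value of joint tripped above 0.0065 m), for 0.2 s.
2. the main rocker is switched on (value of joint rocker above 0.33 rad), for 0.2 s.
3. the green button is held down (value of joint start above 0.004 m), for 1.5 s.
At the end, for the whole second after the job is handed in: the tripped breaker button is in (over 6.5 of 8 mm), the rocker is on (over 0.33 of 0.4 rad), the green button has been held at least 4 mm down for 1.5 s and is up again, and the red and blue buttons are up (all within 1.5 mm) (value of joint tripped above 0.0065 m and value of joint rocker above 0.33 rad and value of joint each of start, stop, menu below 0.0015 m); the robot touches nothing.
It fails at once if the rocker was switched while the breaker was still out (value of joint rocker above 0.15 rad and value of joint tripped below 0.006 m).
It fails at once if the green button was pressed before the rocker was on (value of joint start above 0.003 m and value of joint rocker below 0.3 rad).
It fails at once if the red button was pressed (value of joint stop above 0.002 m).
It fails at once if the blue button was pressed (value of joint menu above 0.002 m).
It fails at once if something standing around was moved or picked up (over 20 mm) (distance of any of loop_tool_mid, rib_wood_mid, tub_mid, glaze_cup_mid, tie_bowl_mid, brush_mid, sprayer_mid from where it was at the start of the episode above 0.02 m).
It also fails if it takes over 58 s, if anything falls off the work surface, if the arm or the gripper's body presses on something with over 40 N, if the wrist force passes 120 N, or if a joint passes its speed limit or range.

ROBOT

A 7-joint arm with a two-finger parallel gripper is mounted at the origin on a cart in front of the work surface, level with it; the furniture and walls round the work are solid. World frame = base frame: x ahead of the robot, y to its left, z up, the work surface at z = 0. Lengths are in m, angles in rad, forces in N, time in s.
With the tool pointing down it reaches from about 0.4 to 0.85 m from the base axis. Payload 10.4 kg.
Tool frame: the origin (TCP) lies at the very end of the fingers, on their centre line; the grasp point (between the pads) lies 19 mm behind it; z points along the fingers, y is the direction in which the jaws open and shut (so a half turn about z gives the same grasp; the last joint's range is limited). The gripper opens to 87 mm and grips with 3 to 60 N. Pads are 19 mm wide; open, the fingers measure 117 mm over their backs; the gripper's body (75 mm by 190 mm) begins 51 mm behind the grasp point.
Start: joints at [1.223, 0.332, -0.065, 1.46, 0.022, 1.35, -0.088], TCP at [0.199, -0.592, 0.223] pointing down, gripper open.
Joint ranges: [-2.6, 2.6], [-0.5, 2.12], [-1.47, 1.34], [0.16, 2.42], [-1.27, 4.41], [0.06, 2.06], [-2.6, 2.6]. Speed limits (rad/s): [2.22, 2.22, 2.79, 2.79, 3.14, 3.14, 3.14].

INTERFACE

Orientations are given as a rotation vector (axis times angle).
In Python, from cell import arm, grab_frame, calibration gives the robot as it stands. The module is installed in compiled form; this text tells all that it offers.
- The arm moves only by the tool play_rows, never from a script. Its argument "targets" is one flat list of numbers, 5 for each row, row after row: the closure, from -1 (fully open) to 1 (shut), then the shift along the world's x, y, z in m, then the turn about the world's z in degrees. A call has 1 to 20 rows; each row shifts and turns the pose as measured when the row begins; what a row does not reach is not made up. A row lasts 1/10 s, in which the tool goes at most 50 mm and 8.59 degrees, less where a joint would pass 70% of its speed; a pose out of reach is approached as far as the arm can. A call with a gripper value outside its range is refused whole. The fingers move at their own pace and stop on an object; "grip_force" is the grip in N (left out, the last holds). Time passes only in rows, so rows that do not move let the fingers close. It gives the time, the measured TCP pose, the force and the opening at its end, in the units of the state.
- arm.state(): the state, without advancing time (a new reading comes with each control period).
- grab_frame(name): name is "side" or "top" or "wrist"; returns the picture (384x512x3 uint8, blue, green, red); there is no depth.
- calibration(name): a dict with "camera_matrix" (3x3 intrinsics, pixels), "k1" (the pictures are not rectified: a ray, as slopes to the right and down, at radius r is drawn at 1 + k1 r^2 times it, then the intrinsics apply), "R" (3x3) and "t" (3): a world point X has camera coordinates R X + t; the wrist camera has in their place "mount" (4x4, takes a point from camera to tool coordinates, whose origin is the TCP and whose axes are the flange's). Camera axes: x right, y down, z forward; pixel columns grow to the right and rows downward; lengths in m; the calibration is good to about 2 mm. A picture is of the moment at which its call begins: read the wrist's pose just before it. calibration takes no time and is no camera call.
- arm.sign_off(): hands the job in, once; it reports no verdict.
The state is a dict: "clock": time; "joint_positions": joint angles; "qvel": joint speeds; "joint_efforts": joint torques, N m; "tool_pos": TCP position; "eef_rot": TCP orientation; "force": force on the tool from outside, world axes, zero at the start; "torque": the same for the moment, N m; "finger_gap": finger opening in m.
Only numpy, scipy, OpenCV 4.12 (cv2) and the standard library are available. Lean on these libraries where they do the work, as an engineer would, in place of code of your own. Each camera call takes 0.05 s, during which the arm holds its last target. There are 200 camera calls.

## Working session

There is one attempt and no reset: what is moved stays moved. The work goes in short steps, Python scripts to look and compute and a tool call to move; the robot and the scene stay as the last step left them, time stands still between calls to the robot, and variables do not carry over. Pictures are saved under pics/ and viewed, about 8 in all and at most 12, crops included, and the job is handed in when it is done.

Besides the shell and the picture viewer there is one more tool, called after ">>>" as name(argument=value, ...), one argument or row to a line, values as JSON. play_rows: Moves the arm, as the interface text tells. Its arguments: {"type":"object","properties":{"targets":{"type":"array"},"grip_force":{"type":"number"}},"required":["targets"]}

```bash
mkdir -p pics
cat > h.py <<'E'
import numpy as np, cv2
from cell import arm, grab_frame, calibration
from scipy.spatial.transform import Rotation as Ro
def ray(name,px,st=None):
    c=calibration(name);K=np.array(c["camera_matrix"])
    d=cv2.undistortPoints(np.array([[px]],float),K,np.array([c["k1"],0,0,0,0.]))[0,0]
    d=np.array([d[0],d[1],1.])
    if name=="wrist":
        M=np.array(c["mount"]);R=Ro.from_rotvec(st["eef_rot"]).as_matrix()
        return R@M[:3,3]+np.array(st["tool_pos"]),R@M[:3,:3]@d
    R=np.array(c["R"]);t=np.array(c["t"]);return -R.T@t,R.T@d
def onz(name,px,z,st=None):
    o,d=ray(name,px,st);return o+d*(z-o[2])/d[2]
E
python3 - <<'E'
from h import *
print(arm.state())
a=[grab_frame(n) for n in("top","side")]
for n,i in zip(("top","side"),a):cv2.imwrite(f"pics/{n}0.png",i)
cv2.imwrite("pics/t.png",cv2.resize(a[0],(800,600)));cv2.imwrite("pics/s.png",cv2.resize(a[1],(800,600)))
print(calibration("wrist"),onz("top",(256,192),0))
E
```

```text
{'clock': 0.0, 'joint_positions': array([ 1.22338989,  0.3328367 , -0.06468682,  1.46091691,  0.02158513,
        1.34990137, -0.0884685 ]), 'qvel': array([-4.64090935e-04,  8.91347648e-05,  1.35618256e-03,  6.45776068e-04,
        5.45001144e-04,  4.41439156e-04, -1.76638375e-03]), 'joint_efforts': array([-3.37550646e-04, -6.23267984e+01,  2.46871094e-02, -3.89908898e+01,
       -6.13256078e-02,  3.97523947e-02,  1.44970541e-04]), 'tool_pos': array([ 0.19932534, -0.59196601,  0.22178752]), 'eef_rot': array([-3.09892264e+00, -5.07804456e-01,  4.29679707e-04]), 'force': array([-0.39559041, -0.14953454,  0.35640037]), 'torque': array([-0.04535839,  0.01716171, -0.00764087]), 'finger_gap': 0.08724686423224357}
{'camera_matrix': array([[298.83867733,   0.        , 248.95703393],
       [  0.        , 298.83867733, 191.07701619],
       [  0.        ,   0.        ,   1.        ]]), 'k1': -0.06764230633273219, 'mount': array([[-1.22446103e-03, -9.57121473e-01, -2.89684287e-01,
         7.86444548e-02],
       [ 9.99999117e-01, -1.02212902e-03, -8.49746845e-04,
         3.28898705e-04],
       [ 5.17216234e-04, -2.89685072e-01,  9.57121879e-01,
        -1.62163147e-01],
       [ 0.00000000e+00,  0.00000000e+00,  0.00000000e+00,
         1.00000000e+00]])} [ 0.49153143 -0.03574169  0.        ]
```

View pics/t.png

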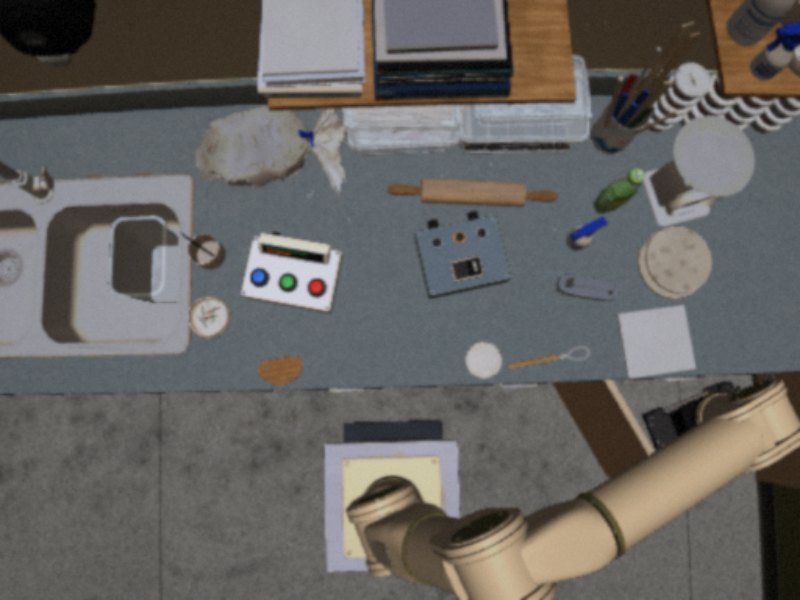

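View pics/s.png

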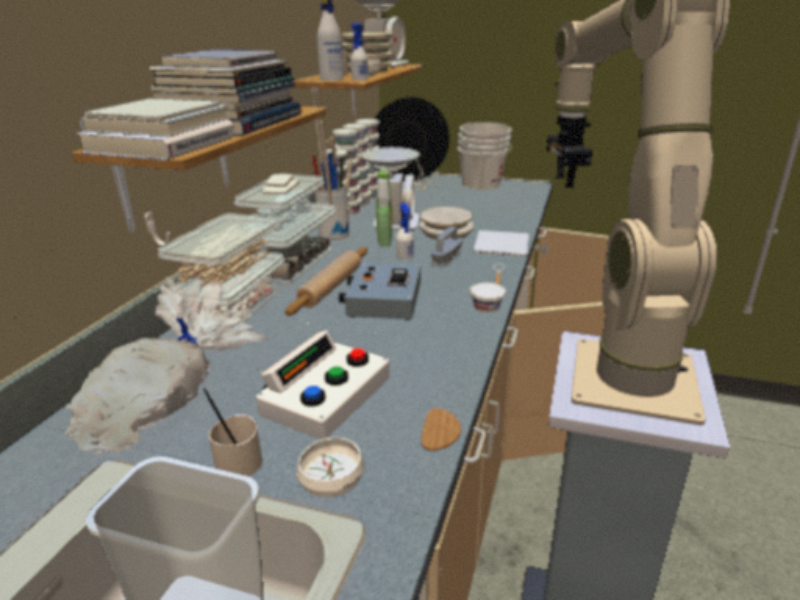

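The top view shows the power box at about (462,255), with the popped-out (orange) button in the middle at (459,238) and the rocker at (466,268). The controller's green button is in the middle at (288,282), in 800 px coordinates.

Run:
```python
from h import *
im=cv2.imread("pics/top0.png");hsv=cv2.cvtColor(im,cv2.COLOR_BGR2HSV)
def blob(lo,hi,box):
    x0,y0,x1,y1=box;m=cv2.inRange(hsv[y0:y1,x0:x1],lo,hi);n,_,s,c=cv2.connectedComponentsWithStats(m)
    k=1+np.argmax(s[1:,4]);return c[k]+[x0,y0],s[k,4]
for nm,lo,hi,b,z in(("orange",(5,80,60),(22,255,255),(275,140,315,165),.07),("green",(40,100,50),(85,255,255),(160,160,215,195),.07),
 ("red",(0,150,80),(8,255,255),(190,165,215,200),.07),("blue",(95,150,80),(125,255,255),(155,160,180,190),.07)):
    c,a=blob(lo,hi,b);print(nm,c,a,onz("top",c,z).round(4))
for p in((418,232),(497,213),(509,280),(430,296),(437,242),(482,233),(459,238),(460,269),(474,267),(466,268)): print(p,onz("top",np.array(p)/1.5625,.06).round(4))
cv2.imwrite("pics/tc.png",cv2.resize(im[125:200,150:340],(800,316),interpolation=cv2.INTER_CUBIC))
```

```text
orange [293.25       151.82142857] 28 [ 0.6277 -0.1775  0.07  ]
green [183.5 180. ] 60 [0.5332 0.2304 0.07  ]
red [202.06779661 183.11864407] 59 [0.5196 0.1619 0.07  ]
blue [165.14285714 176.66071429] 56 [0.5478 0.2987 0.07  ]
(418, 232) [ 0.6457 -0.083   0.06  ]
(497, 213) [ 0.6878 -0.2751  0.06  ]
(509, 280) [ 0.523  -0.2946  0.06  ]
(430, 296) [ 0.49   -0.1059  0.06  ]
(437, 242) [ 0.6199 -0.1274  0.06  ]
(482, 233) [ 0.6391 -0.2362  0.06  ]
(459, 238) [ 0.6283 -0.1804  0.06  ]
(460, 269) [ 0.5527 -0.1794  0.06  ]
(474, 267) [ 0.5566 -0.2129  0.06  ]
(466, 268) [ 0.5548 -0.1938  0.06  ]
```

View pics/tc.png

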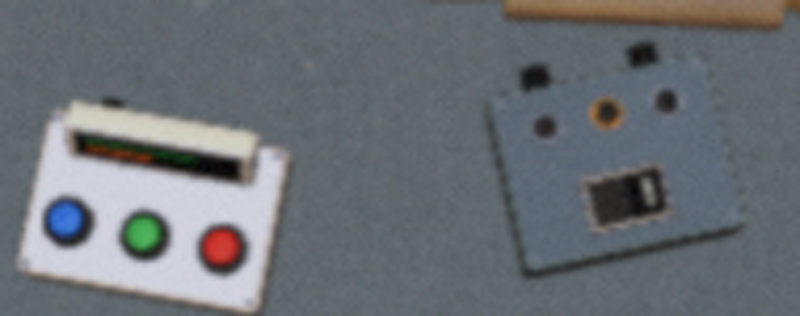

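>>> play_rows(
  targets=[1,0.033,0.034,0,-8.5,1,0.033,0.034,0,0,1,0.033,0.034,0,0,1,0.033,0.034,0,0,1,0.033,0.034,0,0,1,0.033,0.034,0,0,1,0.033,0.034,0,0,1,0.033,0.034,0,0,1,0.033,0.034,0,0,1,0.033,0.034,0,0,1,0.033,0.034,0,0,1,0.033,0.034,0,0,1,0,0,0,0],
  grip_force=20,
)

```text
clock: 1.4
tool_pos: [0.6008, -0.1628, 0.2167]
eef_rot: [-3.123, -0.26, 0.011]
force: [-0.3, 0.4, -0.3]
finger_gap: 0.0006
```

Run:
```python
from h import *
s=arm.state();i=grab_frame("wrist");cv2.imwrite("pics/w1.png",i)
import pickle;pickle.dump(s,open("s1.pkl","wb"))
print(s["clock"],s["tool_pos"],s["eef_rot"],s["force"],s["finger_gap"])
hsv=cv2.cvtColor(i,cv2.COLOR_BGR2HSV);m=cv2.inRange(hsv,(5,100,80),(22,255,255))
n,_,st,c=cv2.connectedComponentsWithStats(m)
for k in range(1,n):
    if st[k,4]>40:print(c[k],st[k],onz("wrist",c[k],.07,s))
```

```text
1.4 [ 0.60083888 -0.16276376  0.2167368 ] [-3.12326252 -0.26006374  0.01085665] [-0.26958372  0.36567214 -0.30202939] 0.000625931790420803
[174.30762639   8.56212511] [ 133    0   76   23 1167] [ 0.74971555 -0.06628759  0.07      ]
[345.46478873  22.01408451] [326  16  40  13  71] [ 0.76465692 -0.22667057  0.07      ]
[316.1519411   64.42771084] [ 206   28  231   73 2988] [ 0.72245208 -0.20745785  0.07      ]
[424.98591549  46.6056338 ] [403  39  42  16  71] [ 0.75859269 -0.30893954  0.07      ]
[470.10531053  88.48244824] [ 439   73   60   32 1111] [ 0.73029075 -0.36813767  0.07      ]
[268.31835206 153.70786517] [256 141  27  27 267] [ 0.62866637 -0.17761613  0.07      ]
[231.72072072 279.97297297] [229 255   6  48 222] [ 0.47164094 -0.16236685  0.07      ]
[266.14155251 279.82648402] [264 255   6  48 219] [ 0.4788429  -0.20297702  0.07      ]
```

View pics/w1.png

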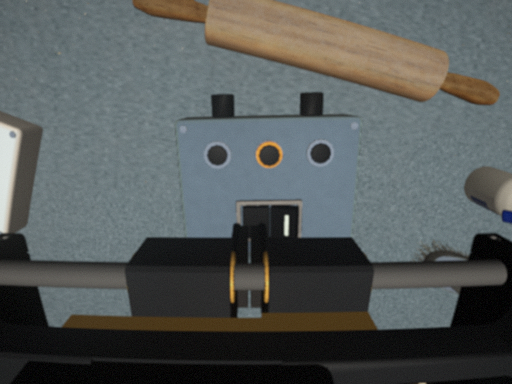

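The orange ring is at (268,154), and both cameras put it near (0.628, -0.177). The box is square to the gripper and the stripe is at about (287,223).

>>> play_rows(
  targets=[1,0.027,-0.015,0,0,1,0,0,-0.04,0,1,0,0,-0.04,0,1,0,0,-0.04,0,1,0,0,0,0,1,0,0,0,0],
)

```text
clock: 2.05
tool_pos: [0.6246, -0.1872, 0.094]
eef_rot: [-3.13, -0.248, 0.014]
force: [-0.4, 0.7, 1.1]
finger_gap: 0.0005
```

Run:
```python
from h import *
import pickle
s=pickle.load(open("s1.pkl","rb"))
print(onz("wrist",(287,223),.074,s),onz("wrist",(287,225),.076,s))
```

```text
[ 0.55699008 -0.21171835  0.074     ] [ 0.55546152 -0.21180542  0.076     ]
```

>>> play_rows(
  targets=[1,0.003,0.01,-0.008,0,1,0,0,0,0,1,0,0,-0.006,0,1,0,0,-0.006,0,1,0,0,-0.005,0,1,0,0,-0.004,0,1,0,0,-0.003,0],
)

```text
clock: 2.75
tool_pos: [0.6314, -0.1777, 0.0678]
eef_rot: [3.13, 0.246, 0.001]
force: [-1.6, 1.3, 2.9]
finger_gap: 0.0001
```

>>> play_rows(
  targets=[1,-0.002,0,-0.003,0,1,0,0,-0.003,0,1,0,0,-0.003,0,1,0,0,-0.003,0],
)

```text
clock: 3.15
tool_pos: [0.6313, -0.1777, 0.0663]
eef_rot: [3.127, 0.245, 0.008]
force: [-13.2, 3.1, 26.8]
finger_gap: 0.0005
```

>>> play_rows(
  targets=[1,0,0,0,0,1,0,0,0.02,0,1,0,0,0.04,0,1,-0.038,-0.017,0,0,1,-0.037,-0.017,0,0,1,0,0,0,0,1,0,0,0,0],
)

```text
clock: 3.85
tool_pos: [0.5533, -0.2125, 0.128]
eef_rot: [3.127, 0.246, 0.009]
force: [0.6, 0.1, -0.7]
finger_gap: 0.0001
```

Run:
```python
from h import *
s=arm.state();i=grab_frame("wrist");cv2.imwrite("pics/w2.png",i)
print(s["tool_pos"],s["eef_rot"],s["force"])
```

```text
[ 0.55334445 -0.21254184  0.12795859] [3.12666505 0.24597527 0.00904539] [ 0.63941343  0.08967172 -0.71451485]
```

View pics/w2.png

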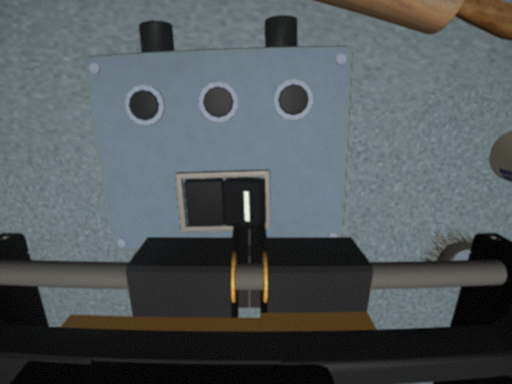

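The orange no longer shows, so the breaker is in. The fingertips are in line with the stripe at (247,205).

>>> play_rows(
  targets=[1,0.003,0,-0.02,0,1,0,0,-0.02,0,1,0,0,0,0,1,0,0,-0.006,0,1,0,0,-0.006,0,1,0,0,-0.005,0,1,0,0,-0.004,0,1,0,0,-0.003,0],
)

```text
clock: 4.7
tool_pos: [0.5614, -0.2114, 0.0677]
eef_rot: [3.124, 0.25, 0.015]
force: [-20.7, 5.5, 46.3]
finger_gap: 0.0002
```

>>> play_rows(
  targets=[1,0,0,0,0,1,0,0,0,0,1,0,0,0.02,0,1,0,0,0.04,0,1,-0.03,0,0.03,0,1,0,0,0,0,1,0,0,0,0],
)

```text
clock: 5.4
tool_pos: [0.5308, -0.2099, 0.1604]
eef_rot: [3.125, 0.252, 0.016]
force: [0.2, 1.1, -0.6]
finger_gap: 0.0003
```

Run:
```python
from h import *
s=arm.state();i=grab_frame("wrist");cv2.imwrite("pics/w3.png",i)
print(s["tool_pos"],s["eef_rot"],s["force"])
```

```text
[ 0.53076148 -0.20988444  0.16035803] [3.1252394  0.25236057 0.0161561 ] [ 0.18890335  1.11560133 -0.56963147]
```

View pics/w3.png

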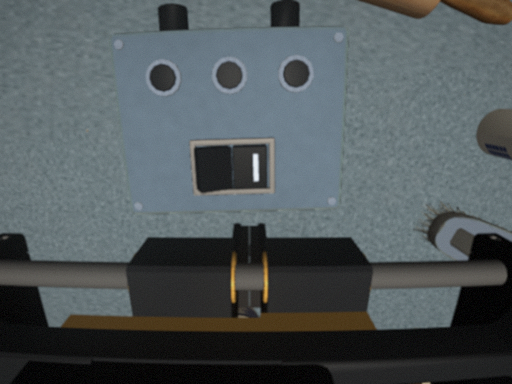

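The rocker is on: the striped half lies flat at (255,166) and the other half stands up. Next is the green button.

>>> play_rows(
  targets=[1,0,0.043,0.02,0,1,-0.004,0.044,0,0,1,-0.004,0.044,0,0,1,-0.004,0.044,0,0,1,-0.004,0.044,0,0,1,-0.004,0.044,0,0,1,-0.004,0.044,0,0,1,-0.004,0.044,0,0,1,-0.004,0.044,0,0,1,-0.004,0.04,0,0,1,0,0,0,0,1,0,0,0,0],
)

```text
clock: 6.65
tool_pos: [0.4867, 0.2441, 0.1661]
eef_rot: [-3.129, -0.253, 0.013]
force: [0.7, -0.5, 0.2]
finger_gap: 0.0003
```

Run:
```python
from h import *
s=arm.state();i=grab_frame("wrist");cv2.imwrite("pics/w4.png",i)
print(s["tool_pos"],s["eef_rot"],s["force"])
hsv=cv2.cvtColor(i,cv2.COLOR_BGR2HSV)
for nm,lo,hi in(("g",(40,100,50),(85,255,255)),("r",(0,150,80),(6,255,255)),("b",(95,150,80),(125,255,255))):
    n,_,st,c=cv2.connectedComponentsWithStats(cv2.inRange(hsv,lo,hi))
    for k in range(1,n):
        if st[k,4]>150:print(nm,c[k],st[k],onz("wrist",c[k],.07,s))
```

```text
[0.48668476 0.24406771 0.16609947] [-3.12859664 -0.25320591  0.01272414] [ 0.70447135 -0.46156418  0.20358477]
g [288.36760125  53.79750779] [228  27 120  54 642] [0.60517971 0.23131369 0.07      ]
g [271.23752711 143.26355748] [255 126  34  35 922] [0.53212745 0.23202678 0.07      ]
r [343.78652968 171.69748858] [328 155  33  34 876] [0.51785722 0.16364644 0.07      ]
b [194.14539749 113.41317992] [177  96  35  36 956] [0.54659206 0.30052337 0.07      ]
```

View pics/w4.png

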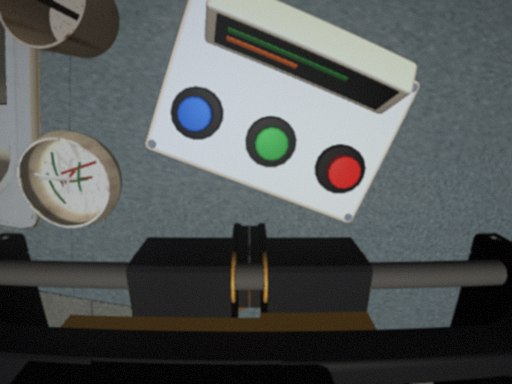

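The green button is at (271,143), which gives (0.532, 0.231). The cup and bowl are clear of the gripper.

>>> play_rows(
  targets=[1,0.042,-0.012,0,0,1,0,0,-0.035,0,1,0,0,-0.035,0,1,0,0,0,0,1,0,0,0,0],
)

```text
clock: 7.2
tool_pos: [0.532, 0.2262, 0.0933]
eef_rot: [-3.131, -0.242, 0.014]
force: [0.2, -0.6, -0.2]
finger_gap: 0.0003
```

>>> play_rows(
  targets=[1,-0.002,0.004,-0.012,0,1,0,0,0,0,1,0,0,-0.006,0,1,0,0,-0.005,0,1,0,0,-0.004,0,1,0,0,-0.003,0,1,0,0,-0.002,0],
)

```text
clock: 7.9
tool_pos: [0.5324, 0.231, 0.066]
eef_rot: [-3.131, -0.241, 0.003]
force: [-11.3, -6.3, 32.3]
finger_gap: 0.0004
```

>>> play_rows(
  targets=[1,0,0,-0.001,0,1,0,0,-0.001,0,1,0,0,-0.001,0,1,0,0,-0.001,0,1,0,0,-0.001,0],
)

```text
clock: 8.4
tool_pos: [0.5323, 0.231, 0.0664]
eef_rot: [3.131, 0.241, -0.001]
force: [-4.8, -2.9, 12.4]
finger_gap: 0.0005
```

Still fully down (12 N at 0.066 m). I'll hold it there with slightly more push.

>>> play_rows(
  targets=[1,0,0,-0.0015,0,1,0,0,-0.0015,0,1,0,0,-0.0015,0,1,0,0,-0.0015,0,1,0,0,-0.0015,0,1,0,0,-0.0015,0,1,0,0,-0.0015,0,1,0,0,-0.0015,0,1,0,0,-0.0015,0,1,0,0,-0.0015,0,1,0,0,-0.0015,0,1,0,0,-0.0015,0,1,0,0,-0.0015,0,1,0,0,-0.0015,0,1,0,0,-0.0015,0],
)

```text
clock: 9.9
tool_pos: [0.5323, 0.231, 0.0663]
eef_rot: [3.118, 0.239, 0.007]
force: [-7.3, -3.5, 18.2]
finger_gap: 0.0002
```

Held about 2 s. Now I'll lift and back off.

>>> play_rows(
  targets=[1,0,0,0,0,1,0,0,0.02,0,1,0,0,0.04,0,1,0,0,0.04,0,1,-0.04,0,0.03,0,1,0,-0.04,0,0,1,0,-0.04,0,0,1,0,-0.04,0,0,1,0,-0.04,0,0,1,0,0,0,0,1,0,0,0,0,1,0,0,0,0],
)

```text
clock: 11.1
tool_pos: [0.4898, 0.068, 0.2013]
eef_rot: [3.119, 0.245, 0.013]
force: [0.4, 0.4, -0.0]
finger_gap: 0.0006
```

Run:
```python
from h import *
s=arm.state();print(s["clock"],s["tool_pos"],s["force"],abs(s["qvel"]).max())
i=grab_frame("side");cv2.imwrite("pics/s2.png",cv2.resize(i[130:340,140:300],(640,840))[:600])
```

```text
11.1 [0.48984704 0.06799867 0.20131113] [ 0.42956368  0.41068207 -0.03713193] 0.010355435932257458
```

View pics/s2.png

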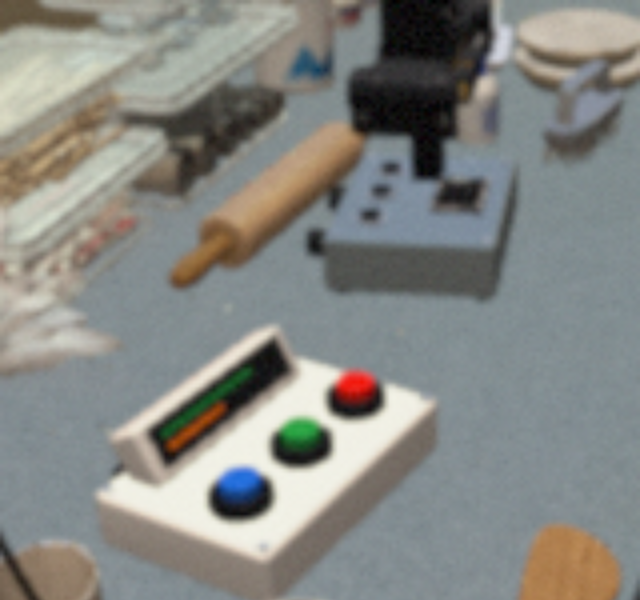

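The side view shows the green (300,435), red and blue buttons all up. The breakers show no orange, and the arm is free.

```bash
python3 -c "
from cell import arm
print(arm.sign_off())"
```

```text
the job is handed in; nothing more can be done
None
```

The job is done and handed in at about 11 s on the robot's clock. I pressed with closed fingertips, in the required order, and the sign-off gave no verdict.

| Step | Lowest tip height | Force at the stop | Check |
|---|---|---|---|
| Middle breaker pushed in | 66 mm | about 27 N | no orange showing afterwards |
| Main rocker switched on | 68 mm | about 46 N (fingertips) | striped half flat, other half up |
| Green button held about 2 s | 66 mm | 12–32 N | up again after release |

The last side view showed the green, red and blue buttons all up, and the arm was clear, with wrist force near zero. The things standing around looked undisturbed in the pictures, but I did not measure their positions again. No check failed or disagreed.

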